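# Post a used culture dish through the slot of the discard bin

## Robot

A 6-joint arm with a two-finger parallel gripper is mounted at the origin on a cart in front of the work surface, level with it; the furniture and walls round the work are solid. World frame = base frame: x ahead of the robot, y to its left, z up, the work surface at z = 0. Lengths are in m, angles in rad, forces in N, time in s.
With the tool pointing down it reaches from about 0.35 to 0.85 m from the base axis. Payload 8.1 kg.
Tool frame: the origin (TCP) lies on the centre line of the jaws, within the pads' length; the fingertips stand 22 mm ahead of it and the grasp point (between the pads) lies 3 mm ahead of it; z points along the fingers, y is the line along which they close (so a half turn about z gives the same grasp; the last joint's range is limited). The gripper opens to 93 mm and grips with 3 to 60 N. Pads are 15 mm wide; open, the fingers measure 128 mm over their backs; the gripper's body (75 mm by 188 mm) begins 65 mm behind the grasp point.
Start: joints at [1.245, 0.13, 1.488, -0, 1.523, -0.085], TCP at [0.143, 0.583, 0.241] pointing down, gripper open.
Joint ranges: [-2.96, 2.96], [-0.89, 2.26], [0.02, 2.5], [-1.34, 4.48], [0, 2.73], [-2.66, 2.66]. Speed limits (rad/s): [2.39, 2.39, 2.79, 3.14, 3.14, 3.14].

## Interface

Orientations are given as a rotation vector (axis times angle).
In Python, from plant import robot gives the robot as it stands.
- The arm moves only by the shell command python3 inch.py 'ROWS' [FORCE]. ROWS is one flat JSON list of numbers that holds 1 to 20 rows one after another, with no inner brackets; each row has 5 numbers: the finger opening in m, then dx, dy, dz in m, then a turn about the tool's z in rad; each row shifts and turns the commanded pose from where the row before left it, along the tool's axes as they then stand; what a row does not reach is not made up. A row lasts 1/10 s, in which the tool goes at most 0.05 m and 0.15 rad, less where a joint would pass 70% of its speed; a pose out of reach is approached as far as the arm can. The fingers move at their own pace and stop on an object; FORCE is the grip in N (left out, the last holds). Time passes only in rows, so rows that do not move let the fingers close. It prints the time, the measured TCP pose, the force, the opening and the grip force at its end. Input that does not fit is refused with a message, and nothing moves.
- robot.read_state(): the state, without advancing time (a new reading comes with each control period).
- robot.read_camera(name): name is "scene" or "top"; returns a dict with "image" (384x512x3 uint8, red, green, blue), "fx", "fy", "cx", "cy" (pixels), "dist" ([k1, k2, p1, p2, k3] as OpenCV has them; the pictures are not rectified), "R" (3x3) and "t" (3): a world point X has camera coordinates R X + t. Camera axes: x right, y down, z forward; pixel columns grow to the right and rows downward; lengths in m; the calibration is good to about 2 mm. A picture is of the moment at which its call begins. There is no depth.
- robot.close_job(): hands the job in; it is judged then, once.
The state is a dict: "t": time; "q": joint angles; "dq": joint speeds; "joint_torque": joint torques, N m; "tool_pos": TCP position; "orientation": TCP orientation; "force": force on the tool from outside, world axes, zero at the start; "wrist_torque": the same for the moment, N m; "opening": finger opening in m; "gripper_force": force on a finger pad.
Only numpy, scipy, OpenCV 4.12 (cv2) and the standard library are available. Lean on these libraries where they do the work, as an engineer would, in place of code of your own. Each camera call takes 0.05 s, during which the arm holds its last target. There are 200 camera calls.

## Task

Discard the used petri dish, the one with the red band: slide the shutter of the yellow discard bin fully open, take the dish from the drying rack, turn it edge-on to the sloping top and post it through the slot so that it drops inside, then slide the shutter fully shut again. Leave the clean dish in its place on the rack, and leave the flask and the stoppered bottle standing where they are.

Things in the scene. Friction and masses are not known exactly. Their poses are not given: they have to be found in the camera images.
- used_dish: White petri dish with a red band round its rim: 72 x 14 mm to the eye, solid body 68 mm across, 12 mm thick, about 40 g. Origin: centre of its underside; z is the disc's axis (mid-thickness is 6 mm along +z). It starts leaning on the rack, underside on the board, plane 35 degrees from vertical, +z pointing along the rack's +x and up. Pinch it across its thickness at the upper rim.
- clean_dish: The same dish without the band, on the other place of the rack (which is which varies); stays there.
- rack: Fixed drying rack, white base 110 x 200 mm, sloping aluminium board on legs, its plane 35 degrees from vertical, descending toward the rack's +x. Origin on the bench; dish centres at x 0, y +48 and -48, z 66 mm. Board ends 8 mm above the dish centre (up the slope); beyond it both faces are free for fingers. Pins 14 mm long hold the lower rim: draw the dish out upward in its plane.
- bin: Fixed hollow yellow bin, 170 (x) x 210 (y) mm, walls 4 mm, inner floor 8 mm up. Origin on the bench under its middle; -x is its front, z up. Its grey top is 85 mm high in front, 175 behind: outward normal (-sin 28, 0, cos 28) degrees in the bin frame, so a dish goes in along (sin 28, 0, -cos 28). Shutter rails 4.5 mm high run along y, 24.5 mm up and down the slope from the slot's middle.
- slot (a point): Centre of the slot at the outer surface of the bin's top (axes as the bin's). The slot is 84 mm long along the bin's y, 22 mm wide up the slope; guide plates continue it 34 mm (upper side) and 52 mm (lower side) inward. A dish let go with its centre past the surface slides through by itself.
- tab (a point): Grip point in the shutter's red tab, 22.5 mm out from the bin's top along its normal, 9 mm below the tab's end. The tab is 12 mm thick up the slope, 26 mm long along the bin's y; its base flange (18 x 34 mm) ends 6.5 mm above the bin's top. It moves with the shutter.
- shutter (a joint): Steel shutter, 94 mm long, sliding over the slot along the bin's -y; 0 is shut (slot covered), 0.094 m is fully open at its stop (slot clear). At the start anywhere from shut to 0.03 open. Needs about 1 to 2 N and stays where it is left.
- flask: Conical flask with pink contents, 65 mm across, 100 mm tall, standing on a white tile between rack and bin; origin under its centre. Bystander.
- stopper_bottle: Clear glass bottle with a stopper, 58 mm across, 108 mm tall, on the bench between rack and bin; origin under its centre. Bystander.

How it is judged:
By the outcome, as a careful person would: the job done as asked, in the order asked, and still so for the second after the job is handed in, with the robot touching nothing.
It also fails if it takes over 64 s, if anything falls off the work surface, if the arm or the gripper's body presses on something with over 40 N, if the wrist force passes 120 N, or if a joint passes its speed limit or range.

## Working session

There is one attempt and no reset: what is moved stays moved. The work goes in short steps, Python scripts to look and compute and a shell command to move; the robot and the scene stay as the last step left them, time stands still between calls to the robot, and variables do not carry over. Pictures are saved under pics/ and viewed, at most 10 in all, crops included, and the job is handed in when it is done.

```bash
ls; mkdir -p pics
cat > h.py <<'E'
import numpy as np, cv2
from plant import robot
def cam(n):
    c=robot.read_camera(n); c['K']=np.array([[c['fx'],0,c['cx']],[0,c['fy'],c['cy']],[0,0,1.]]); c['dist']=np.array(c['dist'],float); c['R']=np.array(c['R']);c['t']=np.array(c['t']); return c
def proj(c,X): return cv2.projectPoints(np.array(X,float).reshape(-1,3),cv2.Rodrigues(c['R'])[0],c['t'],c['K'],c['dist'])[0].reshape(-1,2)
def save(c,f): cv2.imwrite(f,cv2.cvtColor(c['image'],cv2.COLOR_RGB2BGR))
E
python3 - <<'E'
from h import *
for n in('scene','top'):
    c=cam(n); save(c,f'pics/{n}0.png'); print(n,c['fx'],c['dist'],(-c['R'].T@c['t']).round(3),c['R'][2].round(2))
print(robot.read_state())
E
```

```text
inch.py
pics
plant.py
scene 450.27744093167576 [-0.0858799  0.         0.         0.         0.       ] [ 0.143 -0.604  0.859] [ 0.33  0.6  -0.72]
top 472.421032250744 [-0.14805697  0.          0.          0.          0.        ] [ 0.37  -0.004  1.263] [ 0.09  0.01 -1.  ]
{'t': 0.1, 'q': array([ 1.24457104e+00,  1.31118171e-01,  1.48914068e+00, -2.39857775e-05,
        1.52300997e+00, -8.54149260e-02]), 'dq': array([-0.00142601, -0.00281519, -0.00163908,  0.0003695 , -0.00019315,
        0.00033265]), 'joint_torque': array([ 8.47837036e-04, -5.61342323e+01, -4.93097448e+01,  7.70001649e-02,
        2.91107706e-02, -5.29694705e-05]), 'tool_pos': array([0.14293743, 0.58223982, 0.2396892 ]), 'orientation': array([-3.77310451e-01, -3.11853004e+00,  2.58477698e-03]), 'force': array([0.84361749, 0.18358536, 0.51213547]), 'wrist_torque': array([ 0.04827812, -0.00283027,  0.002565  ]), 'gripper_force': 0.0, 'opening': 0.09286747407900478}
```
View pics/scene0.png

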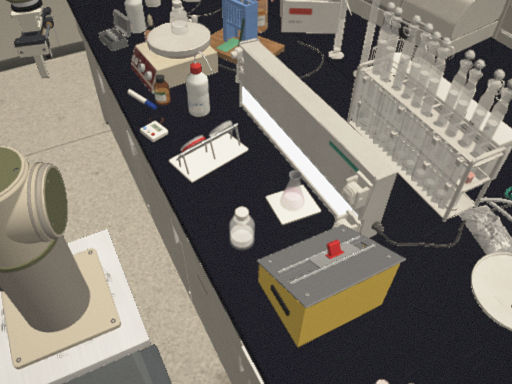

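View pics/top0.png

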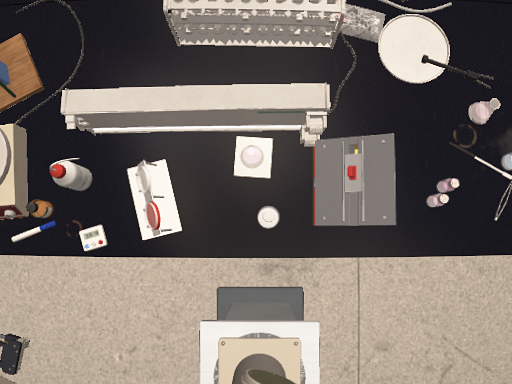

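The top view shows the rack at left (used dish with red band near (153,213), clean dish at (145,178)). The bin is at right (corners about (313,137), (395,134), (396,225), (314,225)) with the red tab at (351,173). In the scene view the tab is at (335,248) and the rack at about (209,150). Next I'll view enlarged crops to get precise pixels.

Run:
```python
import cv2,numpy as np
def crop(f,x0,y0,w,h,s):
    im=cv2.imread(f)[y0:y0+h,x0:x0+w]; im=cv2.resize(im,None,fx=s,fy=s,interpolation=cv2.INTER_CUBIC)
    for i in range(0,w,10):
        cv2.line(im,(i*s,0),(i*s,6),(0,255,0),1); cv2.putText(im,str(x0+i),(i*s,16),0,.35,(0,255,0),1)
    for i in range(0,h,10):
        cv2.line(im,(0,i*s),(6,i*s),(0,255,0),1); cv2.putText(im,str(y0+i),(8,i*s+4),0,.35,(0,255,0),1)
    return im
a=crop('pics/top0.png',120,150,66,95,6);b=crop('pics/top0.png',305,130,66,100,6)
c=np.zeros((600,800,3),np.uint8);c[:570,:396]=a;c[:600,400:796]=b
cv2.imwrite('pics/m1.png',c)
a=crop('pics/scene0.png',160,115,95,70,6);b=crop('pics/scene0.png',255,225,150,120,5)
cv2.imwrite('pics/m2.png',b)
cv2.imwrite('pics/m3.png',a)
```

View pics/m1.png

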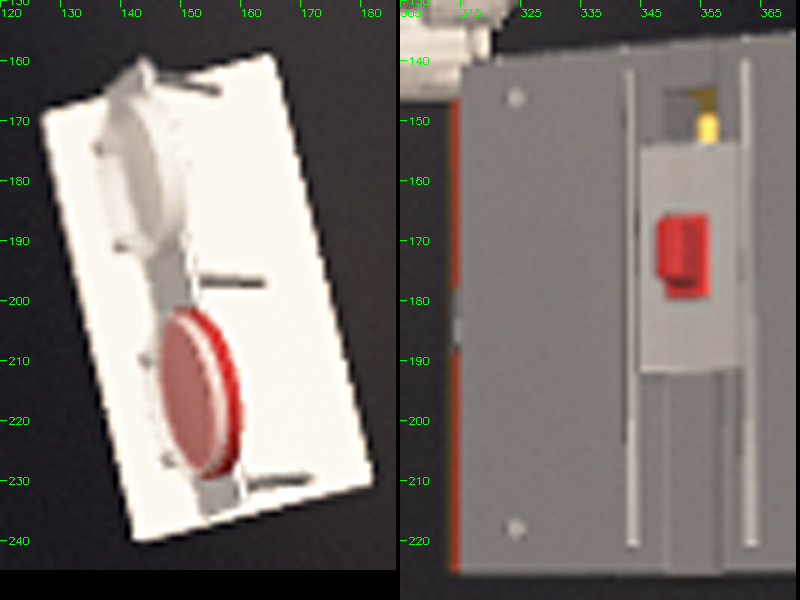

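View pics/m2.png

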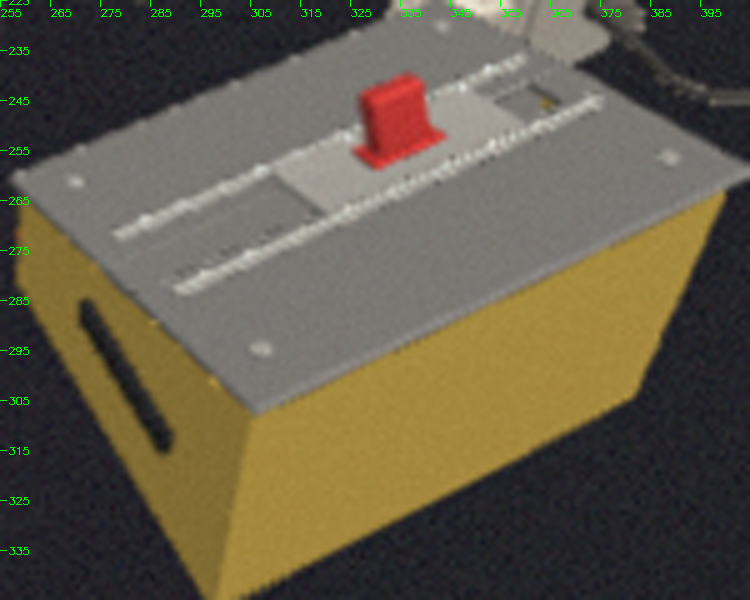

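View pics/m3.png

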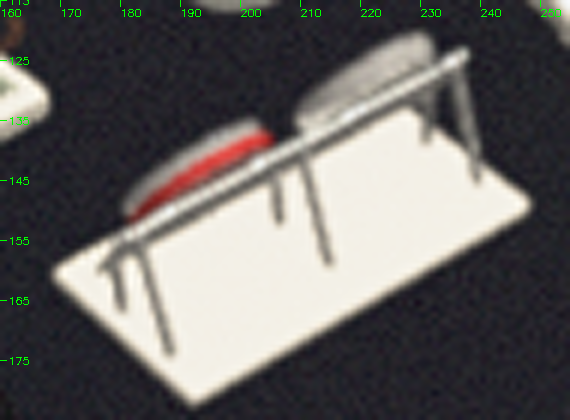

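The crops are clear: the bin's low front faces world +y, its tall back faces -y, and the shutter is partly open at the far end. On the rack the dishes' upper rims lean to world -y, and the used dish is on the near place. Next I'll fit the poses from these pixels.

```bash
cat > fit.py <<'E'
from h import *
from scipy.optimize import least_squares
C={n:cam(n) for n in('scene','top')}
T28=np.tan(np.radians(28));s28,c28=np.sin(np.radians(28)),np.cos(np.radians(28))
def rz(a): return np.array([[np.cos(a),-np.sin(a),0],[np.sin(a),np.cos(a),0],[0,0,1]])
def W(p,P): return np.array(P)@rz(p[2]).T+[p[0],p[1],0]
def px(s,ox,oy,L): return (np.array(L,float)+.5)/s-.5+[ox,oy]
# rack
rt=px(6,120,150,[(43,112),(272,55),(372,486),(135,542)]); rs=px(6,160,115,[(50,272),(193,405),(532,205)])
def fr(p):
    c=lambda x,y:(x*.055,y*.1,p[3])
    # rack +x ~ world +y ; rack +y ~ world -x
    t=W(p,[c(1,-1),c(-1,-1),c(-1,1),c(1,1)]); s=W(p,[c(1,1),c(-1,1),c(-1,-1)])
    return np.r_[(proj(C['top'],t)-rt).ravel(),(proj(C['scene'],s)-rs).ravel()]
r=least_squares(fr,[.35,.28,1.7,.006]); RK=r.x
# bin
def top(x,y,h=0): x=np.asarray(x);return np.array([x-h*s28,y,.13+x*T28+h*c28])
bt=px(6,305,130,[(60,68),(58,573)]); bs=px(5,255,225,[(15,178),(252,412),(748,175),(213,602),(637,397)])
rlt=px(6,305,130,[(232,68),(232,545),(346,58),(352,545)]); rls=px(5,255,225,[(525,60),(118,235),(600,100),(180,290)])
def fb(p):
    u,v,l=p[3:6]; f=.085;g=.105   # u: slot x offset, v rail centre y, l half length
    t=W(p,[top(-f,g),top(-f,-g)]); s=W(p,[top(-f,-g),top(f,-g),top(f,g),(f,-g,0),(f,g,0)])
    R=W(p,[top(u+d*.0245*c28,v+e*l,.0045) for d in(-1,1) for e in(1,-1)])
    return np.r_[(proj(C['top'],t)-bt).ravel(),(proj(C['scene'],s)-bs).ravel(),(proj(C['top'],R)-rlt).ravel(),(proj(C['scene'],R)-rls).ravel()]
b=least_squares(fb,[.42,-.28,-1.57,0,0,.09],loss='soft_l1'); BN=b.x
E
python3 - <<'E'
from fit import *
print('rack',RK.round(4),'\n',r.fun.reshape(-1,2).round(1).tolist())
print('bin',BN.round(4),'\n',fb(BN).reshape(-1,2).round(1).tolist())
# overlay
ims={n:cv2.cvtColor(C[n]['image'],cv2.COLOR_RGB2BGR) for n in C}; sc=5
reg={'top':[(120,150,70,90),(305,130,90,100)],'scene':[(160,115,80,70),(255,225,150,120)]}
a=np.linspace(0,2*np.pi,60); n35=np.radians(35)
def dish(y,h,rad=.036):
    n=np.array([np.cos(n35),0,np.sin(n35)]);u=np.array([-np.sin(n35),0,np.cos(n35)])
    return W(RK,[np.array([0,y,.066])+n*h+rad*(np.cos(t)*u+np.sin(t)*np.array([0,1,0])) for t in a])
sets=[dish(y,h) for y in(.048,-.048) for h in(0,.014)]
u,v=BN[3:5]
L=lambda A,B:np.linspace(A,B,40)
sets+=[W(BN,L(top(u+d*.011*c28,v-.042),top(u+d*.011*c28,v+.042))) for d in(-1,1)]
sets+=[W(BN,L(top(u+d*.0245*c28,v-BN[5],.0045),top(u+d*.0245*c28,v+BN[5],.0045))) for d in(-1,1)]
out=np.zeros((600,800,3),np.uint8)
for n,(x0,y0,w,h),(ox,oy),s in (('top',reg['top'][0],(0,0),4),('top',(305,130,70,60),(400,0),5),('scene',reg['scene'][0],(0,365),3),('scene',(270,225,110,60),(300,300),4)):
    im=cv2.resize(ims[n][y0:y0+h,x0:x0+w],None,fx=s,fy=s,interpolation=cv2.INTER_CUBIC)
    for S in sets:
        for q in proj(C[n],S):
            X=(q-[x0,y0]+.5)*s-.5
            if 0<=X[0]<w*s and 0<=X[1]<h*s: im[int(X[1]),int(X[0])]=(0,255,0)
    hh,ww=min(im.shape[0],600-oy),min(im.shape[1],800-ox); out[oy:oy+hh,ox:ox+ww]=im[:hh,:ww]
cv2.imwrite('pics/ov.png',out)
E
```

```text
rack [4.7580e-01 2.8450e-01 1.8131e+00 1.6000e-03] 
 [[-0.2, 0.2], [0.3, -0.0], [-0.0, -0.3], [0.1, -0.1], [0.2, 0.2], [-0.4, -0.5], [-0.0, 0.2]]
bin [ 5.0960e-01 -2.3020e-01 -1.5836e+00  8.0000e-04  1.0000e-03  9.6900e-02] 
 [[1.9, 0.4], [2.2, -0.9], [1.0, -0.1], [0.7, -2.4], [-2.0, -1.4], [-0.3, 3.0], [-0.8, 1.0], [0.1, 0.5], [0.5, -0.2], [0.5, 0.6], [0.3, -0.4], [0.2, -1.2], [-0.3, -0.4], [0.2, -0.8], [-0.6, -0.4]]
```

View pics/ov.png

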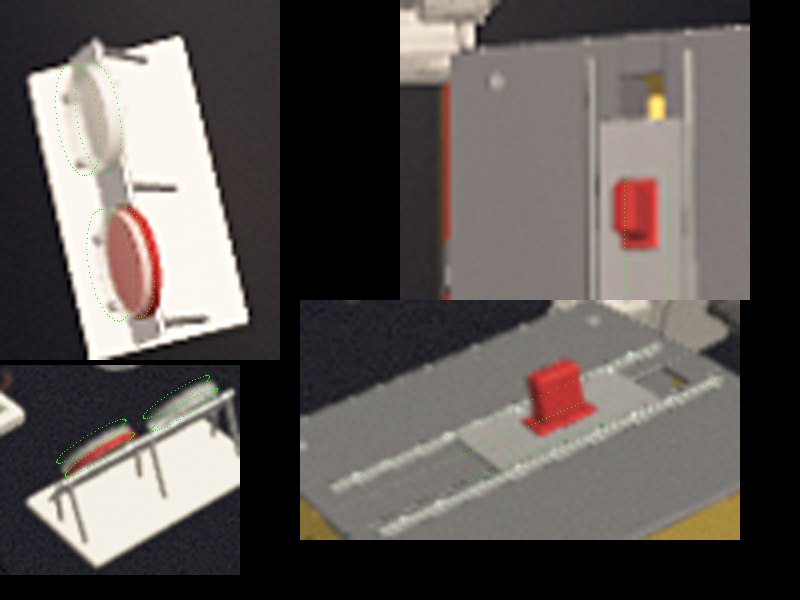

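Run:
```python
from fit import *
g=C['scene']['image'].astype(float).mean(2); n35=np.radians(35)
n=np.array([np.cos(n35),0,np.sin(n35)]);u=np.array([-np.sin(n35),0,np.cos(n35)]);a=np.linspace(0,2*np.pi,2000)
def hull(y,d,dy=0): return W(RK,[np.array([0,y+dy,.066])+n*(d+h)+.036*(np.cos(t)*u+np.sin(t)*np.array([0,1,0])) for h in (-.001,.013) for t in a])
obs={}
for y,cols in ((.048,range(183,200,3)),(-.048,range(213,228,3))):
    for c in cols:
        col=g[115:165,c]; i=np.argmax(col>90); f=115+i-1+(90-col[i-1])/(col[i]-col[i-1]); obs[(y,c)]=f
for d in(0,-.003,-.006,-.009):
    e=[]
    for (y,c),f in obs.items():
        P=proj(C['scene'],hull(y,d)); m=abs(P[:,0]-c)<.4; e.append(round(P[m,1].min()-f,1))
    P=proj(C['top'],hull(.048,d)); print(d,e,'top extents',P.min(0).round(1),P.max(0).round(1))
im=C['top']['image'].astype(int); R=(im[...,0]-im[...,1]>40); R[:,:135]=0;R[:195]=0;R[240:]=0;R[:,175:]=0
ys,xs=np.nonzero(R); print('red',xs.min(),xs.max(),ys.min(),ys.max())
# bin refit with overhang
def fb2(p):
    u_,v,l,e=p[3:7]; f=.085;gg=.105;F=f+e;G=gg+e
    t=W(p,[top(-F,G),top(-F,-G)]); s=W(p,[top(-F,-G),top(F,-G),top(F,G),(f,-gg,0),(f,gg,0)])
    Q=W(p,[top(u_+d*.0245*c28,v+k*l,.0045) for d in(-1,1) for k in(1,-1)])
    return np.r_[(proj(C['top'],t)-bt).ravel(),(proj(C['scene'],s)-bs).ravel(),(proj(C['top'],Q)-rlt).ravel(),(proj(C['scene'],Q)-rls).ravel()]
b=least_squares(fb2,list(BN)+[.003],loss='soft_l1'); print('bin2',b.x.round(4),fb2(b.x).reshape(-1,2).round(1).tolist())
p=b.x
# tab position: shutter edges top view near (row) & far ; red mask centroid
for s in (0,.01,.015,.02,.025,.03):
    vs=p[4]+.047; q=[top(p[3],vs-s+k*.047,.002) for k in(1,-1)]+[top(p[3],vs-s,.0315),top(p[3],vs+.042)]
    print(s,proj(C['top'],W(p,q)).round(1).tolist(),proj(C['scene'],W(p,q)[2:3]).round(1).tolist())
```

```text
0 [np.float64(-2.7), np.float64(-2.3), np.float64(-2.0), np.float64(-2.0), np.float64(19.7), np.float64(18.3), np.float64(-2.3), np.float64(-2.0), np.float64(-2.0), np.float64(-1.5), np.float64(-1.5)] top extents [141.7 201.1] [158.6 229.9]
-0.003 [np.float64(-1.3), np.float64(-1.0), np.float64(-0.6), np.float64(-0.7), np.float64(21.0), np.float64(19.6), np.float64(-0.9), np.float64(-0.7), np.float64(-0.7), np.float64(-0.2), np.float64(-0.3)] top extents [142.8 200.9] [159.7 229.6]
-0.006 [np.float64(0.2), np.float64(0.4), np.float64(0.7), np.float64(0.6), np.float64(22.3), np.float64(20.8), np.float64(0.4), np.float64(0.6), np.float64(0.6), np.float64(1.1), np.float64(0.9)] top extents [143.8 200.8] [160.8 229.4]
-0.009 [np.float64(1.7), np.float64(1.9), np.float64(2.1), np.float64(2.0), np.float64(23.6), np.float64(22.0), np.float64(1.8), np.float64(2.0), np.float64(1.9), np.float64(2.3), np.float64(2.1)] top extents [144.9 200.6] [161.9 229.2]
red 147 160 201 229
bin2 [ 5.099e-01 -2.302e-01 -1.584e+00  8.000e-04  6.000e-04  9.690e-02
  2.800e-03] [[0.7, -0.7], [1.0, 0.1], [-0.7, -0.2], [0.3, -1.0], [0.5, -1.4], [-0.2, 2.9], [-0.6, 1.0], [0.1, 0.5], [0.5, -0.2], [0.5, 0.6], [0.2, -0.4], [0.2, -1.2], [-0.3, -0.4], [0.2, -0.7], [-0.6, -0.4]]
0 [[353.3, 142.0], [353.7, 180.2], [349.9, 159.1], [353.6, 144.2]] [[345.2, 236.7]]
0.01 [[353.3, 146.0], [353.7, 184.3], [349.9, 163.3], [353.6, 144.2]] [[341.0, 238.5]]
0.015 [[353.4, 148.1], [353.7, 186.3], [349.9, 165.4], [353.6, 144.2]] [[338.9, 239.5]]
0.02 [[353.4, 150.1], [353.7, 188.4], [349.9, 167.4], [353.6, 144.2]] [[336.8, 240.4]]
0.025 [[353.4, 152.1], [353.7, 190.4], [350.0, 169.5], [353.6, 144.2]] [[334.7, 241.3]]
0.03 [[353.4, 154.1], [353.8, 192.5], [350.0, 171.6], [353.6, 144.2]] [[332.5, 242.2]]
```

The dish pose matches in both views with its mid-centre on the rack's nominal point. The shutter starts about 29 mm open. The tool always points down, so I plan to:
- grip the tab along its 26 mm length;
- grip the dish across its diameter;
- swing the dish to the slot's tilt, using the slot lip under a light grip.

First comes the turn.

```bash
cat > go.py <<'E'
# go.py X Y Z [PHI]: prints the tool-axis shift to the world target
import sys
from h import *
a=list(map(float,sys.argv[1:])); s=robot.read_state(); R=cv2.Rodrigues(np.array(s['orientation']))[0]
d=R.T@(np.array(a[:3])-s['tool_pos']); phi=np.arctan2(R[1,1],R[0,1])
print('t',round(s['t'],2),'pos',s['tool_pos'].round(4),'phi',round(phi,3),'tool d',d.round(4),'q',np.array(s['q']).round(2),'F',np.array(s['force']).round(1),'op',round(s['opening'],4))
if len(a)>3: print('turn',round((phi-a[3]+np.pi)%(2*np.pi)-np.pi,3))
E
python3 inch.py '[0.06, 0, 0, 0, 0.15, 0.06, 0, 0, 0, 0.15, 0.06, 0, 0, 0, 0.15, 0.06, 0, 0, 0, 0.15, 0.06, 0, 0, 0, 0.15, 0.06, 0, 0, 0, 0.15, 0.06, 0, 0, 0, 0.15, 0.06, 0, 0, 0, 0.15, 0.06, 0, 0, 0, 0.145, 0.06, 0, 0, 0, 0]' 15
python3 - <<'E'
from fit import *
p=BN;print('slot',W(p,top(p[3],p[4]+.0475))); print('tab aim',W(p,top(p[3],p[4]+.0475-.029,.024)), 'dish',W(RK,[0.0004,.048,.0663]))
E
python3 go.py 0.5295 -0.220 0.24 -0.013
```

```text
t: 1.3
tool_pos: [0.1431, 0.5827, 0.2406]
orientation: [2.241, 2.202, -0.0]
force: [0.1, -0.3, -0.1]
opening: 0.0603
gripper_force: 0.0
slot [ 0.5580055  -0.23161671  0.13041987]
tab aim [ 0.52915227 -0.21997868  0.15161061] dish [0.42912767 0.2733698  0.0663    ]
t 1.4 pos [0.1431 0.5827 0.2406] phi -0.011 tool d [-7.985e-01  3.949e-01  7.000e-04] q [1.24 0.13 1.49 0.   1.52 1.26] F [-0.1 -0.1 -0. ] op 0.0604
turn 0.002
```

```bash
python3 inch.py '[0.06, -0.04, 0.0198, 0, 0, 0.06, -0.04, 0.0198, 0, 0, 0.06, -0.04, 0.0198, 0, 0, 0.06, -0.04, 0.0198, 0, 0, 0.06, -0.04, 0.0198, 0, 0, 0.06, -0.04, 0.0198, 0, 0, 0.06, -0.04, 0.0198, 0, 0, 0.06, -0.04, 0.0198, 0, 0, 0.06, -0.04, 0.0198, 0, 0, 0.06, -0.04, 0.0198, 0, 0, 0.06, -0.04, 0.0198, 0, 0, 0.06, -0.04, 0.0198, 0, 0, 0.06, -0.04, 0.0198, 0, 0, 0.06, -0.04, 0.0198, 0, 0, 0.06, -0.04, 0.0198, 0, 0, 0.06, -0.04, 0.0198, 0, 0, 0.06, -0.04, 0.0198, 0, 0, 0.06, -0.04, 0.0198, 0, 0, 0.06, -0.04, 0.0198, 0, 0, 0.06, -0.035, 0.018, 0, 0]'
python3 inch.py '[0.06, 0, 0, 0, 0, 0.06, 0, 0, 0, 0]' >/dev/null; python3 go.py 0.5295 -0.220 0.1617 -0.013
```

```text
t: 3.4
tool_pos: [0.5258, -0.2204, 0.2405]
orientation: [2.234, 2.208, -0.0]
force: [-0.2, 0.6, 0.0]
opening: 0.0602
gripper_force: 0.0
t 3.6 pos [ 0.5251 -0.2186  0.24  ] phi -0.014 tool d [-0.0014  0.0045  0.0783] q [-0.48  0.05  1.58  0.    1.52 -0.47] F [-0.3  0.5 -0. ] op 0.0599
turn -0.001
```

```bash
python3 inch.py '[0.06, -0.0014, 0.0045, 0.02, 0, 0.06, 0, 0, 0.02, 0, 0.06, 0, 0, 0.02, 0, 0.06, 0, 0, 0.0185, 0, 0.06, 0, 0, 0, 0, 0.02, 0, 0, 0, 0, 0.02, 0, 0, 0, 0, 0.02, 0, 0, 0, 0, 0.02, 0, 0, 0, 0]' 15;  python3 go.py 0.463 -0.220 0.1617 -0.013
```

```text
t: 4.5
tool_pos: [0.5303, -0.2198, 0.1633]
orientation: [2.237, 2.204, 0.001]
force: [0.8, 0.6, -0.9]
opening: 0.0326
gripper_force: 0.0
t 4.5 pos [ 0.5303 -0.2198  0.1633] phi -0.015 tool d [-0.0012 -0.0673  0.0015] q [-0.48  0.11  1.66  0.    1.38 -0.47] F [ 0.8  0.6 -0.9] op 0.0326
turn -0.002
```

```bash
python3 inch.py '[0.02, 0, 0, 0, 0, 0.02, 0, 0, 0, 0, 0.02, 0, -0.003, 0, 0, 0.02, 0, -0.01, 0, 0, 0.02, 0, -0.01, 0, 0, 0.02, 0, -0.01, 0, 0, 0.02, 0, -0.01, 0, 0, 0.02, 0, -0.01, 0, 0, 0.02, 0, -0.01, 0, 0, 0.02, 0, -0.003, 0, 0, 0.02, 0, 0, 0, 0]' 15;  python3 go.py 0.463 -0.220 0.1617 -0.013
```

```text
t: 5.6
tool_pos: [0.4638, -0.219, 0.1628]
orientation: [2.237, 2.203, 0.002]
force: [3.3, -1.2, 4.4]
opening: 0.0257
gripper_force: 15.0
t 5.6 pos [ 0.4638 -0.219   0.1628] phi -0.015 tool d [-0.001  -0.0008  0.0011] q [-0.54 -0.06  1.83  0.    1.37 -0.53] F [ 3.3 -1.2  4.4] op 0.0257
turn -0.002
```

```bash
python3 inch.py '[0.02, 0, -0.002, 0, 0, 0.02, 0, 0, 0, 0, 0.02, 0, 0, 0, 0]' | tr '\n' ' ';echo; python3 inch.py '[0.02, 0, -0.002, 0, 0, 0.02, 0, 0, 0, 0, 0.02, 0, 0, 0, 0]'| tr '\n' ' '
```

```text
t: 5.9 tool_pos: [0.4636, -0.219, 0.1628] orientation: [2.234, 2.201, 0.005] force: [13.0, -2.3, -1.2] opening: 0.0263 gripper_force: 15.0 
t: 6.2 tool_pos: [0.4634, -0.2189, 0.1629] orientation: [2.232, 2.199, 0.009] force: [23.7, -3.7, -10.2] opening: 0.0259 gripper_force: 15.0
```

```bash
python3 inch.py '[0.02, 0, 0.0038, 0, 0, 0.02, 0, 0, 0, 0, 0.05, 0, 0, 0, 0, 0.05, 0, 0, 0, 0, 0.05, 0, 0, 0, 0, 0.05, 0, 0, -0.02, 0, 0.05, 0, 0, -0.04, -0.1, 0.078, 0, 0, -0.04, -0.1, 0.078, 0, 0, 0, -0.056, 0.078, 0, 0, 0, 0]';  python3 go.py 0.4281 0.2773 0.24 0.242
```

```text
t: 7.2
tool_pos: [0.4639, -0.2189, 0.2633]
orientation: [1.936, 2.472, 0.0]
force: [-0.0, -0.3, -0.4]
opening: 0.0695
gripper_force: 0.0
t 7.2 pos [ 0.4639 -0.2189  0.2633] phi 0.242 tool d [0.4904 0.084  0.0227] q [-0.54 -0.12  1.7  -0.    1.56 -0.78] F [-0.  -0.3 -0.4] op 0.0695
turn -0.0
```

Run:
```python
from h import *
c=cam('top');save(c,'pics/t1.png');i=cv2.imread('pics/t1.png')[125:235,300:410];cv2.imwrite('pics/t1c.png',cv2.resize(i,None,fx=4,fy=4))
```

```text
(no output)
```

View pics/t1c.png

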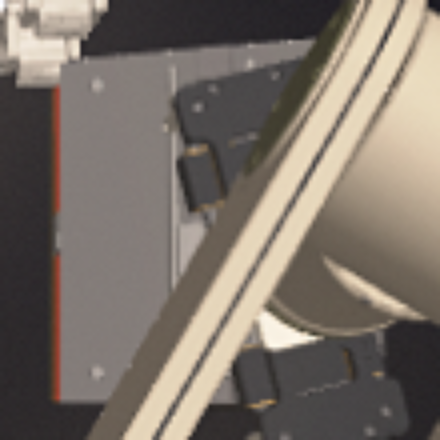

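The picture only shows the gripper hiding the slot. The stop was felt at the expected place (tab x 0.464, giving slot x 0.558), so the shutter is open. I'll go on to the rack.

```bash
python3 inch.py '[0.078, 0.038, 0.0065, 0, 0, 0.078, 0.038, 0.0065, 0, 0, 0.078, 0.038, 0.0065, 0, 0, 0.078, 0.038, 0.0065, 0, 0, 0.078, 0.038, 0.0065, 0, 0, 0.078, 0.038, 0.0065, 0, 0, 0.078, 0.038, 0.0065, 0, 0, 0.078, 0.038, 0.0065, 0, 0, 0.078, 0.038, 0.0065, 0, 0, 0.078, 0.038, 0.0065, 0, 0, 0.078, 0.038, 0.0065, 0, 0, 0.078, 0.038, 0.0065, 0, 0, 0.078, 0.0344, 0.006, 0, 0, 0.078, 0, 0, 0.02, 0, 0.078, 0, 0, 0.02, 0, 0.078, 0, 0, 0, 0, 0.078, 0, 0, 0, 0]';  python3 go.py 0.4281 0.2773 0.0873 0.242
```

```text
t: 8.95
tool_pos: [0.4272, 0.2771, 0.2209]
orientation: [-1.939, -2.47, 0.005]
force: [-0.3, 0.1, 0.6]
opening: 0.0782
gripper_force: 0.0
t 8.95 pos [0.4272 0.2771 0.2209] phi 0.24 tool d [1.000e-04 1.300e-03 1.336e-01] q [ 0.47 -0.1   1.76 -0.    1.49  0.23] F [-0.3  0.1  0.6] op 0.0782
turn -0.002
```

```bash
python3 inch.py '[0.078, 0, 0.001, 0.025, 0, 0.078, 0, 0, 0.025, 0, 0.078, 0, 0, 0.025, 0, 0.078, 0, 0, 0.02, 0, 0.078, 0, 0, 0.015, 0, 0.078, 0, 0, 0.01, 0, 0.078, 0, 0, 0.01, 0, 0.078, 0, 0, 0.004, 0, 0.078, 0, 0, 0, 0, 0.078, 0, 0, 0, 0]';  python3 go.py 0.4281 0.2773 0.0873 0.242
python3 - <<'E'
from h import *
c=cam('scene');save(c,'pics/s2.png');i=cv2.imread('pics/s2.png')[85:185,130:260];cv2.imwrite('pics/s2c.png',cv2.resize(i,None,fx=6,fy=6,interpolation=cv2.INTER_CUBIC))
E
```

```text
t: 9.95
tool_pos: [0.4295, 0.2781, 0.0888]
orientation: [1.938, 2.472, 0.001]
force: [1.0, -0.7, 0.2]
opening: 0.078
gripper_force: 0.0
t 9.95 pos [0.4295 0.2781 0.0888] phi 0.241 tool d [-0.0005 -0.0016  0.0015] q [ 0.47  0.02  1.89 -0.    1.23  0.23] F [ 1.  -0.7  0.2] op 0.078
turn -0.001
```

View pics/s2c.png

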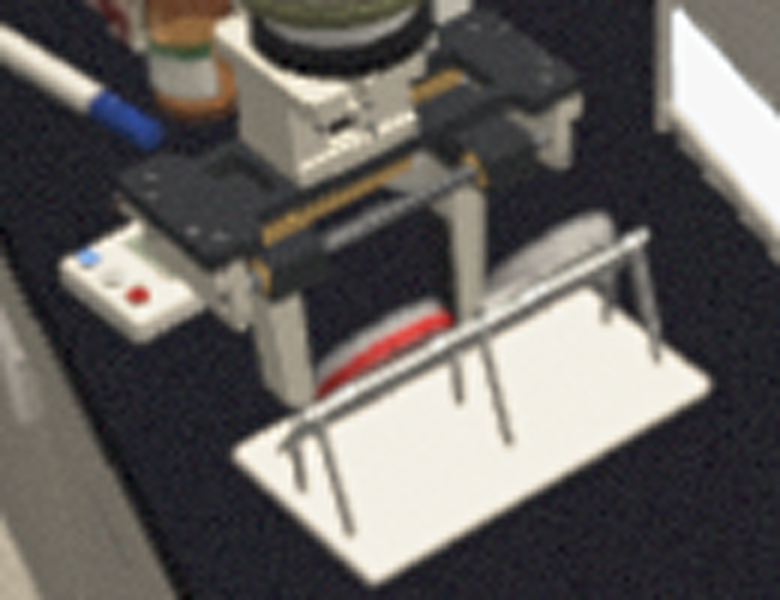

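The fingers straddle the used dish (crop about (320-450, 300-400)), clear of the clean dish. I'll lower slightly and close gently.

```bash
python3 inch.py '[0.078, 0, -0.001, 0.001, 0, 0.078, 0, 0, 0, 0, 0.06, 0, 0, 0, 0, 0.06, 0, 0, 0, 0, 0.06, 0, 0, 0, 0, 0.06, 0, 0, 0, 0]' 12;  python3 go.py 0.4281 0.2773 0.0873 0.242
```

```text
t: 10.6
tool_pos: [0.4278, 0.2777, 0.0873]
orientation: [-1.938, -2.472, 0.001]
force: [-3.4, -1.5, 5.6]
opening: 0.0674
gripper_force: 12.3
t 10.6 pos [0.4278 0.2777 0.0873] phi 0.241 tool d [-0.0004  0.0002  0.    ] q [0.48 0.02 1.89 0.   1.23 0.23] F [-3.4 -1.5  5.6] op 0.0674
turn -0.001
```

```bash
python3 inch.py '[0.06, 0, 0, 0, 0, 0.06, -0.003, 0, -0.0042, 0, 0.06, -0.0057, 0, -0.0082, 0, 0.06, -0.0057, 0, -0.0082, 0, 0.06, -0.0057, 0, -0.0082, 0, 0.06, -0.0057, 0, -0.0082, 0, 0.06, -0.0057, 0, -0.0082, 0, 0.06, -0.0057, 0, -0.0082, 0, 0.06, 0, 0, -0.02, 0, 0.06, 0, 0, -0.03, 0, 0.06, 0, 0, -0.03, 0, 0.06, 0, 0, -0.03, 0, 0.06, 0, 0, -0.02, 0, 0.06, 0, 0, 0, 0, 0.06, 0, 0, 0, 0]' 20;  python3 go.py 0.558 -0.2 0.27 -0.013
python3 - <<'E'
from h import *
c=cam('scene');save(c,'pics/s3.png');i=cv2.imread('pics/s3.png')[50:175,130:270];cv2.imwrite('pics/s3c.png',cv2.resize(i,None,fx=4,fy=4,interpolation=cv2.INTER_CUBIC))
E
```

```text
t: 12.1
tool_pos: [0.4371, 0.2413, 0.2703]
orientation: [1.938, 2.472, 0.0]
force: [-0.9, -0.0, -1.2]
opening: 0.0674
gripper_force: 20.0
t 12.1 pos [0.4371 0.2413 0.2703] phi 0.241 tool d [-4.574e-01  1.220e-02  3.000e-04] q [ 0.4  -0.16  1.72 -0.    1.58  0.16] F [-0.9 -0.  -1.2] op 0.0674
turn 0.254
```

View pics/s3c.png

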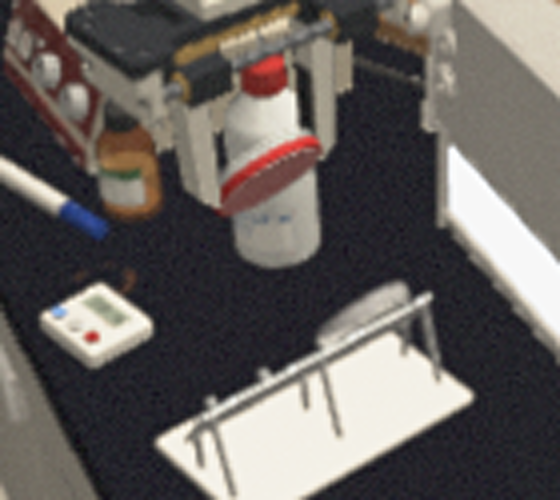

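The used dish is held (crop about (270,175)) and the clean dish is still on the rack. I'll measure the held lean from the red pixels.

```bash
cat > lean.py <<'E'
from h import *
from scipy.spatial import ConvexHull
# lean estimate of the held dish: silhouette IoU over lean and height (positive = upper rim toward tool -x)
s=robot.read_state(); R=cv2.Rodrigues(np.array(s['orientation']))[0]; P=np.array(s['tool_pos']); ex,ey=R[:,0],R[:,1]; ez=np.array([0,0,1.])
c=cam('scene'); im=c['image'].astype(int); m=((im[...,0]-im[...,1]>35)&(im[...,0]-im[...,2]>35)).astype(np.uint8)
q=proj(c,P-.021*ez)[0]; yy,xx=np.mgrid[:384,:512]; m[(abs(xx-q[0])>28)|(abs(yy-q[1])>28)]=0
a=np.linspace(0,2*np.pi,60); best=[]
for L in np.radians(np.arange(-60,65,5)):
  for dx in np.arange(-.01,.0101,.002):
   for dz in np.arange(-.032,-.0119,.004):
    u=-np.sin(L)*ex+np.cos(L)*ez; n=np.cos(L)*ex+np.sin(L)*ez
    X=[P+dx*ex+dz*ez+n*h+.036*(np.cos(t)*u+np.sin(t)*ey) for h in(-.007,.007) for t in a]
    h=cv2.convexHull((proj(c,X)*8).astype(np.int32)); M=np.zeros_like(m); cv2.fillPoly(M,[h],1,shift=3)
    best.append(((M&m).sum()/(M|m).sum(),np.degrees(L),dx,dz))
best.sort(reverse=True)
print(m.sum(),np.round(best[:8],3).tolist())
E
python3 lean.py
```

```text
342 [[0.531, 45.0, -0.01, -0.016], [0.53, 45.0, 0.0, -0.024], [0.527, 45.0, -0.004, -0.02], [0.524, 45.0, -0.006, -0.02], [0.521, 45.0, -0.002, -0.024], [0.513, 45.0, -0.008, -0.016], [0.504, 45.0, 0.004, -0.028], [0.501, 40.0, -0.008, -0.02]]
```

```bash
python3 inch.py '[0.06, 0, 0, 0, 0.1, 0.06, 0, 0, 0, 0.1, 0.06, 0, 0, 0, 0.054, 0.06, 0, 0, 0, 0]' 20 >/dev/null;  python3 go.py 0.53 -0.351 0.27 -0.013
```

```text
t 12.6 pos [0.4362 0.2412 0.2687] phi -0.014 tool d [-0.5908  0.1019 -0.0009] q [ 0.4  -0.15  1.72 -0.    1.58  0.42] F [-0.2 -1.  -0.2] op 0.067
turn -0.001
```

```bash
python3 inch.py '[0.06, -0.01, 0.001, 0, 0, 0.06, -0.02, 0.004, 0, 0, 0.06, -0.03, 0.005, 0, 0, 0.06, -0.035, 0.006, 0, 0, 0.06, -0.035, 0.006, 0, 0, 0.06, -0.035, 0.006, 0, 0, 0.06, -0.035, 0.006, 0, 0, 0.06, -0.035, 0.006, 0, 0, 0.06, -0.035, 0.006, 0, 0, 0.06, -0.035, 0.006, 0, 0, 0.06, -0.035, 0.006, 0, 0, 0.06, -0.035, 0.006, 0, 0, 0.06, -0.035, 0.006, 0, 0, 0.06, -0.035, 0.006, 0, 0, 0.06, -0.035, 0.006, 0, 0, 0.06, -0.035, 0.006, 0, 0, 0.06, -0.035, 0.007, 0, 0, 0.06, -0.03, 0.006, 0, 0, 0.06, -0.01, 0.002, 0, 0, 0.06, 0, 0, 0, 0]'; python3 inch.py '[0.06, 0, 0, 0, 0, 0.06, 0, 0, 0, 0]' >/dev/null
python3 go.py 0.53 -0.351 0.211 -0.013; python3 lean.py
```

```text
t: 14.6
tool_pos: [0.5315, -0.351, 0.2695]
orientation: [-2.236, -2.205, 0.001]
force: [0.9, 0.5, -1.0]
opening: 0.0675
gripper_force: 20.0
t 14.8 pos [ 0.5323 -0.3485  0.2707] phi -0.012 tool d [-0.0025 -0.0023  0.0597] q [-0.66  0.22  1.34  0.    1.59 -0.65] F [-0.3  0.4 -0.9] op 0.0674
turn 0.001
343 [[0.604, 25.0, -0.01, -0.016], [0.603, 25.0, -0.008, -0.02], [0.599, 25.0, -0.008, -0.024], [0.589, 20.0, -0.01, -0.02], [0.586, 20.0, -0.008, -0.024], [0.582, 25.0, -0.01, -0.02], [0.581, 25.0, -0.006, -0.028], [0.562, 25.0, -0.004, -0.032]]
```

```bash
python3 inch.py '[0.06, -0.0025, -0.0023, 0.02, 0, 0.06, 0, 0, 0.02, 0, 0.06, 0, 0, 0.0197, 0, 0.06, 0, 0, 0, 0, 0.06, 0, 0, 0, 0]' 7; python3 inch.py '[0.06, 0.005, 0, 0, 0, 0.06, 0.005, 0, 0, 0, 0.06, 0.005, 0, 0, 0, 0.06, 0.004, 0, 0, 0, 0.06, 0.004, 0, 0, 0, 0.06, 0.004, 0, 0, 0, 0.06, 0.004, 0, -0.001, 0, 0.06, 0.003, 0, -0.002, 0, 0.06, 0.003, 0, -0.002, 0, 0.06, 0.003, 0, 0, 0, 0.06, 0, 0, 0, 0]' 7
python3 go.py 0.53 -0.310 0.216
python3 - <<'E'
from h import *
c=cam('scene');save(c,'pics/s4.png');i=cv2.imread('pics/s4.png')[180:320,290:450];cv2.imwrite('pics/s4c.png',cv2.resize(i,None,fx=4,fy=4,interpolation=cv2.INTER_CUBIC))
E
```

```text
t: 15.35
tool_pos: [0.53, -0.3514, 0.2112]
orientation: [-2.234, -2.208, 0.0]
force: [0.1, -0.2, 0.4]
opening: 0.0675
gripper_force: 7.0
t: 16.45
tool_pos: [0.5306, -0.3119, 0.2161]
orientation: [2.235, 2.207, 0.0]
force: [0.2, 0.1, 0.4]
opening: 0.0672
gripper_force: 7.0
t 16.45 pos [ 0.5306 -0.3119  0.2161] phi -0.013 tool d [ 0.0019 -0.0006  0.0001] q [-0.61  0.18  1.47  0.    1.48 -0.6 ] F [0.2 0.1 0.4] op 0.0672
```

View pics/s4c.png

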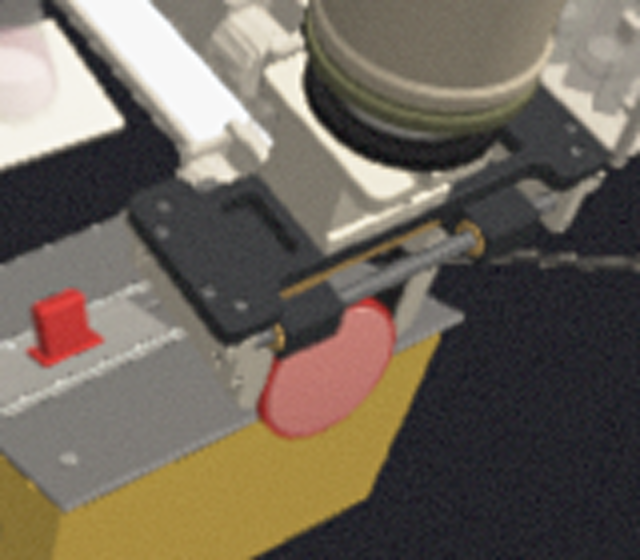

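The dish now shows its underside broadly (crop centre about (328,368)), so it has swung past upright. The tab at (62,325) shows the shutter fully open. I'll measure the lean.

```bash
sed -i 's/-60,65,5/-60,30,4/; s/range(-.01,.0101,.002)/range(-.01,.0021,.002)/' lean.py; python3 lean.py
python3 - <<'E'
from h import *
print(robot.read_state()['t'])
E
```

```text
737 [[0.784, 0.0, -0.01, -0.024], [0.783, 0.0, -0.01, -0.028], [0.777, 4.0, -0.01, -0.028], [0.769, 4.0, -0.01, -0.032], [0.769, -4.0, -0.01, -0.024], [0.763, 0.0, -0.01, -0.02], [0.76, 8.0, -0.01, -0.028], [0.76, -4.0, -0.01, -0.02]]
16.55
```

```bash
sed -e 's/^a=np.linspace/vis=(yy>267.5-(xx-361)*.43+3)\nm=(m*vis).astype(np.uint8)\na=np.linspace/' -e 's/M=np.zeros_like(m); cv2.fillPoly(M,\[h\],1,shift=3)/M=np.zeros_like(m); cv2.fillPoly(M,[h],1,shift=3); M=(M*vis).astype(np.uint8)/' -e 's/h in(-.007,.007)/h in(-.007,.007)/' lean.py > lean2.py; sed -i 's/range(-.01,.0021,.002)/range(-.014,.0041,.003)/' lean2.py
cat >> lean2.py <<'E'
for L in range(-60,30,4): 
    k=[b for b in best if abs(b[1]-L)<.1]; print(np.round(k[0],3).tolist(), round(max(b[0] for b in k if abs(b[2]+.005)<.001),3))
E
python3 lean2.py
```

```text
624 [[0.915, -8.0, -0.008, -0.02], [0.908, -12.0, -0.008, -0.02], [0.904, -16.0, -0.005, -0.02], [0.9, -4.0, -0.011, -0.02], [0.9, -20.0, -0.005, -0.016], [0.899, -8.0, -0.008, -0.024], [0.897, -20.0, -0.005, -0.02], [0.894, -12.0, -0.008, -0.016]]
[0.813, -60.0, 0.004, -0.024] 0.741
[0.815, -56.0, 0.004, -0.016] 0.753
[0.819, -52.0, 0.001, -0.02] 0.758
[0.823, -48.0, 0.001, -0.02] 0.766
[0.826, -44.0, 0.001, -0.02] 0.781
[0.838, -40.0, -0.002, -0.012] 0.786
[0.855, -36.0, -0.002, -0.016] 0.807
[0.858, -32.0, -0.002, -0.016] 0.825
[0.87, -28.0, -0.002, -0.02] 0.854
[0.876, -24.0, -0.002, -0.02] 0.872
[0.9, -20.0, -0.005, -0.016] 0.9
[0.904, -16.0, -0.005, -0.02] 0.904
[0.908, -12.0, -0.008, -0.02] 0.883
[0.915, -8.0, -0.008, -0.02] 0.844
[0.9, -4.0, -0.011, -0.02] 0.792
[0.886, 0.0, -0.011, -0.02] 0.758
[0.877, 4.0, -0.014, -0.02] 0.719
[0.863, 8.0, -0.014, -0.024] 0.683
[0.801, 12.0, -0.014, -0.024] 0.631
[0.728, 16.0, -0.014, -0.02] 0.604
[0.63, 20.0, -0.014, -0.016] 0.541
[0.547, 24.0, -0.014, -0.016] 0.5
[0.636, 28.0, -0.011, -0.02] 0.571
```

```bash
python3 inch.py '[0.06, 0.003, 0, 0, 0, 0.06, 0.0025, 0, 0, 0, 0.06, 0, 0, 0, 0, 0.06, 0, 0, -0.005, 0, 0.06, 0, 0, -0.015, 0, 0.06, 0, 0, -0.02, 0, 0.06, 0, 0, -0.01, 0, 0.06, 0, 0, 0, 0]' 7; python3 inch.py '[0.06, 0, 0, 0, 0]' 12 >/dev/null; python3 go.py 0.558 -0.2055 0.24 -0.013; python3 lean.py
```

```text
t: 17.4
tool_pos: [0.5317, -0.3074, 0.2691]
orientation: [2.232, 2.204, 0.002]
force: [0.3, -0.5, -0.6]
opening: 0.0675
gripper_force: 7.0
t 17.5 pos [ 0.5307 -0.3068  0.266 ] phi -0.013 tool d [0.1016 0.026  0.026 ] q [-0.61  0.16  1.41  0.    1.57 -0.59] F [ 0.6  0.3 -0.9] op 0.0671
turn -0.0
951 [[0.788, -8.0, -0.01, -0.024], [0.782, -4.0, -0.01, -0.024], [0.779, -8.0, -0.01, -0.02], [0.778, -4.0, -0.01, -0.028], [0.778, -4.0, -0.01, -0.02], [0.777, -12.0, -0.01, -0.02], [0.775, -12.0, -0.01, -0.024], [0.775, 0.0, -0.01, -0.024]]
```

```bash
python3 inch.py '[0.06, 0.01, 0.003, 0, 0, 0.06, 0.018, 0.005, 0, 0, 0.06, 0.018, 0.005, 0, 0, 0.06, 0.018, 0.005, 0, 0, 0.06, 0.018, 0.005, 0.005, 0, 0.06, 0.012, 0.003, 0.01, 0, 0.06, 0.0076, 0, 0.011, 0, 0.06, 0, 0, 0, 0, 0.06, 0, 0, 0.02, 0, 0.06, 0, 0, 0.02, 0, 0.06, 0, 0, 0.009, 0, 0.06, 0, 0, 0, 0, 0.06, 0, 0, 0, 0]'; python3 go.py 0.558 -0.2055 0.191 -0.013
```

```text
t: 18.85
tool_pos: [0.558, -0.2059, 0.1914]
orientation: [2.236, 2.206, 0.0]
force: [-0.8, 0.6, -0.2]
opening: 0.0675
gripper_force: 12.0
t 18.85 pos [ 0.558  -0.2059  0.1914] phi -0.013 tool d [0.0004 0.     0.0004] q [-0.44  0.14  1.56 -0.    1.43 -0.43] F [-0.8  0.6 -0.2] op 0.0675
turn -0.0
```

```bash
python3 inch.py '[0.06, -0.0023, 0, 0.0044, 0, 0.06, -0.0023, 0, 0.0044, 0, 0.06, -0.0023, 0, 0.0044, 0, 0.06, 0, 0, 0, 0]' 7; python3 inch.py '[0.06, -0.0023, 0, 0.0044, 0, 0.06, -0.0023, 0, 0.0044, 0, 0.06, 0, 0, 0, 0]';python3 go.py 0.558 -0.2251 0.1556 -0.013
```

```text
t: 19.25
tool_pos: [0.5574, -0.2126, 0.1768]
orientation: [-2.236, -2.206, 0.001]
force: [-0.3, -0.2, -1.0]
opening: 0.0674
gripper_force: 7.0
t: 19.55
tool_pos: [0.5573, -0.217, 0.1678]
orientation: [-2.235, -2.206, 0.001]
force: [-0.8, -0.2, -0.6]
opening: 0.0675
gripper_force: 7.0
t 19.55 pos [ 0.5573 -0.217   0.1678] phi -0.013 tool d [-0.0081  0.0009  0.0122] q [-0.46  0.17  1.58 -0.    1.39 -0.44] F [-0.8 -0.2 -0.6] op 0.0675
turn -0.0
```

```bash
python3 inch.py '[0.06, -0.0024, 0, 0.0042, 0, 0.06, -0.0024, 0, 0.0042, 0, 0.06, 0, 0, 0, 0]'; python3 inch.py '[0.06, -0.002, 0, 0.0035, 0, 0.06, 0, 0, 0, 0]';python3 go.py 0.558 -0.2251 0.1556 -0.013; python3 lean.py
```

```text
t: 19.85
tool_pos: [0.5573, -0.2217, 0.1594]
orientation: [-2.235, -2.206, 0.0]
force: [0.4, 1.1, -1.5]
opening: 0.0677
gripper_force: 7.0
t: 20.05
tool_pos: [0.5576, -0.2232, 0.1563]
orientation: [-2.235, -2.206, -0.001]
force: [0.2, 4.2, -0.8]
opening: 0.0678
gripper_force: 7.0
t 20.05 pos [ 0.5576 -0.2232  0.1563] phi -0.013 tool d [-0.0019  0.0004  0.0007] q [-0.47  0.19  1.58  0.    1.37 -0.45] F [ 0.2  4.2 -0.8] op 0.0678
turn 0.0
468 [[0.797, 16.0, -0.006, -0.016], [0.793, 16.0, -0.008, -0.012], [0.774, 20.0, -0.006, -0.016], [0.773, 16.0, -0.006, -0.012], [0.77, 12.0, -0.008, -0.012], [0.77, 12.0, -0.006, -0.012], [0.767, 16.0, -0.004, -0.02], [0.763, 16.0, -0.008, -0.016]]
```

```bash
python3 inch.py '[0.06, 0.002, 0, 0, 0, 0.06, 0, 0, 0, 0]'; python3 inch.py '[0.085, 0, 0, 0, 0, 0.085, 0, 0, 0, 0, 0.085, 0, 0, 0, 0, 0.085, 0, 0, 0, 0]'
cat > red.py <<'E'
from h import *
s=robot.read_state()
for n in('scene','top'):
    c=cam(n); im=c['image'].astype(int); m=((im[...,0]-im[...,1]>35)&(im[...,0]-im[...,2]>35)).astype(np.uint8)
    k,l,st,ce=cv2.connectedComponentsWithStats(m)
    print(n,[(st[i][4],ce[i].round().tolist()) for i in range(1,k) if st[i][4]>8 and 270<ce[i][0]<420],'slot px',proj(c,[.558,-.2316,.1304]).round(),'tab',proj(c,[.464,-.22,.15]).round())
print(s['t'],s['tool_pos'].round(4),s['force'].round(1),s['opening'])
E
python3 red.py
```

```text
t: 20.3
tool_pos: [0.5578, -0.2221, 0.1572]
orientation: [2.235, 2.206, -0.001]
force: [-0.4, 0.0, -1.0]
opening: 0.0678
gripper_force: 7.0
t: 20.7
tool_pos: [0.5578, -0.2219, 0.1571]
orientation: [2.236, 2.207, 0.0]
force: [0.5, -0.2, 1.1]
opening: 0.0849
gripper_force: 0.2
scene [(np.int32(132), [301.0, 11.0]), (np.int32(249), [305.0, 262.0])] slot px [[347. 250.]] tab [[305. 259.]]
top [(np.int32(43), [314.0, 159.0]), (np.int32(9), [314.0, 193.0]), (np.int32(104), [352.0, 200.0])] slot px [[354. 161.]] tab [[351. 199.]]
20.7 [ 0.5578 -0.2219  0.1571] [ 0.5 -0.2  1.1] 0.08492776498182959
```

No red remains at the slot, so the dish went through. I'll rise and check again, then shut the shutter.

```bash
python3 inch.py '[0.085, 0, 0, -0.01, 0, 0.085, 0, 0, -0.025, 0, 0.085, 0, 0, -0.025, 0, 0.06, 0, -0.02, -0.01, 0, 0.06, 0, -0.035, 0, 0, 0.06, 0, -0.028, 0, 0, 0.06, 0.0015, -0.011, 0, 0, 0.06, 0, 0, 0, 0, 0.06, 0, 0, 0, 0]'; python3 red.py; python3 go.py .4639 -.2195 .1620 -0.013
python3 - <<'E'
from h import *
c=cam('scene'); from_=[[.558+a,-.2316,.1304] for a in(-.035,-.02,0,.02,.035)]
for q in proj(c,from_): print(q.round(),c['image'][int(round(q[1])),int(round(q[0]))])
E
```

```text
t: 21.7
tool_pos: [0.4645, -0.2192, 0.2276]
orientation: [2.235, 2.206, 0.001]
force: [-0.1, -0.2, -0.9]
opening: 0.06
gripper_force: 0.0
scene [(np.int32(251), [305.0, 262.0])] slot px [[347. 250.]] tab [[305. 259.]]
top [(np.int32(43), [314.0, 159.0]), (np.int32(52), [314.0, 209.0])] slot px [[354. 161.]] tab [[351. 199.]]
21.7 [ 0.4645 -0.2192  0.2276] [-0.1 -0.2 -0.9] 0.05996857131297958
t 21.8 pos [ 0.4646 -0.2191  0.2271] phi -0.013 tool d [-0.0004 -0.0007  0.0651] q [-0.54 -0.1   1.74  0.    1.5  -0.53] F [ 0.2  0.1 -0.3] op 0.0601
turn 0.0
[333. 257.] [126 122 117]
[339. 254.] [128 125 121]
[347. 250.] [122 119 114]
[355. 247.] [124 122 115]
[361. 244.] [124 120 117]
```

```bash
python3 inch.py '[0.06, 0, 0, 0.02, 0, 0.06, 0, 0, 0.02, 0, 0.06, 0, 0, 0.015, 0, 0.06, 0, 0, 0.0095, 0, 0.06, 0, 0, 0, 0, 0.02, 0, 0, 0, 0, 0.02, 0, 0, 0, 0, 0.02, 0, 0, 0, 0, 0.02, 0, 0, 0, 0, 0.02, 0, 0, 0, 0, 0.02, 0, 0, 0, 0]' 15; python3 inch.py '[0.02, 0, 0.004, 0, 0, 0.02, 0, 0.01, 0, 0, 0.02, 0, 0.01, 0, 0, 0.02, 0, 0.01, 0, 0, 0.02, 0, 0.01, 0, 0, 0.02, 0, 0.01, 0, 0, 0.02, 0, 0.01, 0, 0, 0.02, 0, 0.01, 0, 0, 0.02, 0, 0.01, 0, 0, 0.02, 0, 0.006, 0, 0, 0.02, 0, 0.002, 0, 0, 0.02, 0, 0, 0, 0, 0.02, 0, 0, 0, 0]'
```

```text
t: 22.95
tool_pos: [0.4639, -0.2192, 0.1629]
orientation: [2.235, 2.206, 0.0]
force: [-0.3, -0.2, 2.7]
opening: 0.0257
gripper_force: 15.0
t: 24.25
tool_pos: [0.5573, -0.2203, 0.1629]
orientation: [2.234, 2.206, 0.001]
force: [1.5, 0.3, 5.9]
opening: 0.026
gripper_force: 15.0
```

Travelled 93.4 mm. I'll push on to the stop.

```bash
for i in 1; do python3 inch.py '[0.02, 0, 0.002, 0, 0, 0.02, 0, 0, 0, 0, 0.02, 0, 0, 0, 0]'|tr '\n' ' '; done; echo; python3 inch.py '[0.02, 0, 0.002, 0, 0, 0.02, 0, 0, 0, 0, 0.02, 0, 0, 0, 0]'|tr '\n' ' '
```

```text
t: 24.55 tool_pos: [0.558, -0.2202, 0.1629] orientation: [-2.235, -2.207, 0.001] force: [-4.6, -0.5, 8.6] opening: 0.0261 gripper_force: 15.0 
t: 24.85 tool_pos: [0.5581, -0.2203, 0.1628] orientation: [-2.233, -2.204, 0.005] force: [-14.3, 2.7, 13.8] opening: 0.0259 gripper_force: 15.0
```

```bash
python3 inch.py '[0.02, 0, -0.002, 0, 0, 0.02, 0, 0, 0, 0, 0.06, 0, 0, 0, 0, 0.06, 0, 0, 0, 0, 0.06, 0, 0, 0, 0, 0.06, 0, 0, 0, 0, 0.06, 0, 0, -0.02, 0, 0.06, 0, 0, -0.03, 0, 0.06, 0, 0, -0.04, 0, 0.06, 0, 0, -0.03, 0, 0.06, 0.04, -0.02, 0, 0, 0.06, 0.04, -0.03, 0, 0, 0.06, 0.04, -0.03, 0, 0, 0.06, 0.04, -0.03, 0, 0, 0.06, 0.04, -0.03, 0, 0, 0.06, 0.04, 0, 0, 0, 0.06, 0, 0, 0, 0, 0.06, 0, 0, 0, 0]'
python3 - <<'E'
from h import *
im={}
for n in('scene','top'):
    c=cam(n); save(c,f'pics/f_{n}.png'); im[n]=c
    a=cv2.imread(f'pics/{n}0.png').astype(int); b=cv2.imread(f'pics/f_{n}.png').astype(int)
    d=abs(a-b).max(2)
    for k,P in dict(flask=None,).items(): pass
    I=c['image'].astype(int); m=((I[...,0]-I[...,1]>60)&(I[...,0]-I[...,2]>60)).astype(np.uint8)
    k,l,st,ce=cv2.connectedComponentsWithStats(m); print(n,[(int(st[i][4]),ce[i].round(1).tolist()) for i in range(1,k) if st[i][4]>8])
    print('tab shut pred',proj(c,[[.558,-.22,.1516]]).round(1))
    for nm,(x,y,r) in (dict(flask=(292,195,24),bottle=(242,230,18),clean=(222,130,14)) if n=='scene' else dict(flask=(252,156,20),bottle=(268,217,13),clean=(143,178,12))).items():
        w=d[y-r:y+r,x-r:x+r]; print(nm,int((w>40).sum()),w.size)
E
```

```text
t: 26.65
tool_pos: [0.4209, 0.0221, 0.2827]
orientation: [2.232, 2.209, 0.0]
force: [0.0, -0.8, 0.2]
opening: 0.0599
gripper_force: 0.0
scene [(101, [300.2, 11.0]), (84, [194.7, 67.2]), (210, [345.9, 243.7])]
tab shut pred [[345.7 239.8]]
flask 0 2304
bottle 0 1296
clean 121 784
top [(31, [314.0, 162.0]), (116, [352.0, 160.3]), (151, [57.7, 170.5]), (36, [314.0, 206.5]), (45, [40.9, 207.8]), (16, [100.0, 241.5])]
tab shut pred [[350.7 159.5]]
flask 535 1600
bottle 631 676
clean 0 576
```

```bash
python3 -c "
from plant import robot
print(robot.close_job())"
```

```text
the job is handed in; nothing more can be done
None
```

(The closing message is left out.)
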